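# Check the powder coat with a coating-thickness gauge

## Robot

A 7-joint arm with a two-finger parallel gripper is mounted at the origin on a cart in front of the work surface, level with it; the furniture and walls round the work are solid. World frame = base frame: x ahead of the robot, y to its left, z up, the work surface at z = 0. Lengths are in m, angles in rad, forces in N, time in s.
With the tool pointing down it reaches from about 0.35 to 0.9 m from the base axis. Payload 8.1 kg.
Tool frame: the origin (TCP) lies midway between the tips of the shut fingers; the grasp point (between the pads) lies 19 mm behind it; y points along the fingers, z is the direction in which the jaws open and shut, and the axes are right-handed (so a half turn about y gives the same grasp; the last joint's range is limited). The gripper opens to 85 mm and grips with 20 to 120 N. Pads are 22 mm wide; open, the fingers measure 114 mm over their backs; the gripper's body (76 mm by 85 mm) begins 54 mm behind the grasp point. The pads swing forward as they close: fully open they stand 13 mm farther back than shut.
Start: joints at [1.189, 0.434, 0.025, 1.573, -0.012, 1.134, -0.075], TCP at [0.172, -0.601, 0.231] pointing down, gripper open.
Joint ranges: [-2.62, 2.62], [-0.44, 2.09], [-1.27, 1.32], [0.08, 2.57], [-1.32, 4.46], [0.12, 2], [-2.74, 2.74]. Speed limits (rad/s): [2.22, 2.22, 3.01, 3.01, 3.14, 3.14, 3.14].

## Interface

Orientations are given as a unit quaternion [w, x, y, z].
In Python, from plant import bot, hand, solver, optics gives the robot as it stands. Calls block until the motion is done:
- bot.move_to(position, orientation): joint-space move of the TCP to a pose.
- bot.move_l(position, vel=0.15, rotation=None): straight line of the TCP; rotation=None keeps the orientation; vel is the mean speed in m/s.
- bot.set_joints(angles): joint-space move.
- hand.grip(opening): opening from 0.0 (shut) to 1.0 (fully open); the grip force is fixed at half the most; returns when the fingers have stopped.
- bot.dwell(seconds).
- solver.inverse_kinematics(position, orientation): joint angles nearest the present ones, or None.
- optics.grab_frame(name): name is "scene" or "top" or "wrist"; returns a dict with "image" (420x560x3 uint8, red, green, blue), "fx", "fy", "cx", "cy" (pixels), "R" (3x3) and "t" (3): a world point X has camera coordinates R X + t. Camera axes: x right, y down, z forward; pixel columns grow to the right and rows downward; lengths in m; the calibration is good to about 2 mm. A picture is of the moment at which its call begins. There is no depth.
A pose or a line that the arm cannot do raises bot.MotionError and nothing moves.
- bot.hand_in(): hands the job in, once; it reports no verdict.
Readings, each from a call of its own:
- bot.current_time(): time.
- bot.current_joints(): joint angles.
- bot.current_joint_velocities(): joint speeds.
- bot.current_joint_torque(): joint torques, N m.
- bot.current_eef_pos(): TCP position.
- bot.current_orientation(): TCP orientation.
- bot.current_wrist_force(): force on the tool from outside, world axes, zero at the start.
- bot.current_ft_torque(): the same for the moment, N m.
- bot.current_gripper_width(): opening from 0.0 (shut) to 1.0 (fully open).
Only numpy, scipy, OpenCV 4.12 (cv2) and the standard library are available. Lean on these libraries where they do the work, as an engineer would, in place of code of your own. Each camera call takes 0.05 s, during which the arm holds its last target.

## Task

Take the coating-thickness gauge out of its cradle and zero it by pressing its sprung foot down on the bare-steel zero plate; then, in the order of the inspection sheet, take a reading inside each yellow ring on the grey console housing: the flat top, then the sloping front, then the foot flange. For every reading press gently and square to the surface until the foot is about half in, keep it there for about half a second and lift off. Finally put the gauge back upright, fully down in its cradle, and let go.

Things in the scene. Friction and masses are not known exactly. Their poses are not given: they have to be found in the camera images.
- gauge: black coating-thickness gauge with orange sides, 0.16 kg, 140 mm tall, upright in the cradle. Body 28 (x) x 42 (y) mm from z = 32 to 140 mm above its origin: grip it across the 42 mm about 20 mm below its top end. Below it a grey round nose (23 to 17 mm wide) down to z = 10 mm, then the foot. Screen on the -x face. Origin: centre of the released foot's face; z from foot to top
- foot_face (a point): centre of the flat face of the gauge's foot, a steel pin of 12 mm diameter that stands 10 mm out of the nose and is pushed in by pressing; z points up into the gauge
- foot (a joint): how far the sprung foot is pushed in, m: 0 released, 0.008 fully in; 1.8 N to start it, 5.4 N fully in. A reading needs more than 0.0025
- cradle: grey and black cradle, fixed to the bench, 86 x 86 mm foot and a pocket 33 (x) x 47 (y) mm inside with flared mouth, whose walls reach 84 mm above the bench (its front, -x wall 72 mm). Origin: centre of the underside; z up. The gauge fits either way round, its 42 mm along the cradle's y
- cradle_seat (a point): where the gauge's origin lies when the gauge is seated: 16 mm above the bench on the axis of the pocket (the body's lower end then rests 48 mm above the bench, 30 mm below the walls' top)
- zero_plate: bare bright steel plate 56 x 56 x 8 mm lying loose on the bench. Origin: centre of the underside; z up
- zero_top (a point): centre of the zero plate's upper face
- housing: grey powder-coated sheet-steel console housing, 150 (x) x 180 (y) x 70 mm, fixed. Front edge (x = -75 mm) 30 mm high; from there a sloping front rises at 26.6 degrees to x = 5, z = 70 mm; then a flat top back to x = 75 mm. A foot flange 3 mm thick reaches 48 mm out along each side. Origin: centre of the underside; front (-x) faces the robot, z up
- mark_top: yellow stick-on ring, 26 mm outside and 17 mm inside diameter, on the housing's flat top. Origin: its centre on the surface; z is the surface's outward normal
- mark_slope: the same ring on the sloping front. Origin: its centre on the surface; z is the surface's outward normal, 26.6 degrees from vertical, leaning to the housing's front
- mark_foot: the same ring on the right-hand (-y) foot flange, 30 mm from the side wall. Origin: its centre on the surface; z up
Not all that is in view belongs to the job. Leave any blue look-alike of the gauge alone. Of the things that look like the zero_plate, the smaller one is meant.

How it is judged:
On the way, in this order (a step that is already met when the one before it is completed fails the run):
1. the gauge is pressed square on the zero plate, foot more than 2.5 mm in, for 0.25 s (distance between foot_face and zero_top below 0.022 m and value of joint foot above 0.0025 m and angle between gauge's own z axis and vertical below 0.14 rad and contact force between gauge and zero_plate above 1 N), for 0.25 s.
2. the gauge is lifted clear of that surface, foot released (z of foot_face in the frame of zero_top above 0.006 m and value of joint foot below 0.001 m), for 0.05 s.
3. a reading in the ring on the flat top: foot centre within 8 mm of the ring's centre, square within 8 degrees, foot more than 2.5 mm in, for 0.25 s (distance between foot_face and mark_top below 0.008 m and value of joint foot above 0.0025 m and angle between the z axis of gauge and the z axis of mark_top, either way round below 0.14 rad and contact force between gauge and housing above 1 N), for 0.25 s.
4. the gauge is lifted clear of that surface, foot released (z of foot_face in the frame of mark_top above 0.006 m and value of joint foot below 0.001 m), for 0.05 s.
5. the same in the ring on the sloping front (distance between foot_face and mark_slope below 0.008 m and value of joint foot above 0.0025 m and angle between the z axis of gauge and the z axis of mark_slope, either way round below 0.14 rad and contact force between gauge and housing above 1 N), for 0.25 s.
6. the gauge is lifted clear of that surface, foot released (z of foot_face in the frame of mark_slope above 0.006 m and value of joint foot below 0.001 m), for 0.05 s.
7. the same in the ring on the foot flange (distance between foot_face and mark_foot below 0.008 m and value of joint foot above 0.0025 m and angle between the z axis of gauge and the z axis of mark_foot, either way round below 0.14 rad and contact force between gauge and housing above 1 N), for 0.25 s.
8. the gauge is lifted clear of that surface, foot released (z of foot_face in the frame of mark_foot above 0.006 m and value of joint foot below 0.001 m), for 0.05 s.
At the end, for the whole second after the job is handed in: after zeroing and the three readings the gauge stands in its cradle: its origin within 6 mm of the seat, upright within 4.5 degrees, foot released, at rest and let go (distance between gauge and cradle_seat below 0.006 m and angle between gauge's own z axis and vertical below 0.08 rad and value of joint foot below 0.001 m and linear speed of gauge below 0.01 m/s); the robot touches nothing.
It fails at once if the gauge presses the housing with more than 15 N (contact force between gauge and housing above 15 N).
It fails at once if the gauge presses the zero plate with more than 15 N (contact force between gauge and zero_plate above 15 N).
It fails at once if the arm or fingers knock the housing with more than 15 N (contact force between the arm and housing above 15 N).
It fails at once if the gauge lies tipped over (angle between gauge's own z axis and vertical above 1 rad).
It also fails if it takes over 67 s, if anything falls off the work surface, if the arm or the gripper's body presses on something with over 40 N, if the wrist force passes 120 N, or if a joint passes its speed limit or range.

## Working session

There is one attempt and no reset: what is moved stays moved. The work goes in short steps, each a Python script; the robot and the scene stay as the last script left them, time stands still between calls to the robot, and variables do not carry over. Pictures are saved under pics/ and viewed, and the job is handed in when it is done.

```bash
mkdir -p pics; ls
python3 - <<'E'
from plant import bot,hand,solver,optics
import cv2,pickle
for n in ["scene","top","wrist"]:
    f=optics.grab_frame(n); cv2.imwrite(f"pics/{n}0.png",f["image"][:,:,::-1]); pickle.dump(f,open(f"pics/{n}0.pkl","wb"))
    print(n,f["fx"],f["fy"],f["cx"],f["cy"],f["R"],f["t"])
print(bot.current_time(),bot.current_eef_pos(),bot.current_orientation(),bot.current_gripper_width())
E
```

```text
pics
scene 525.0542848362069 525.0542848362069 287.79167339300295 207.9735187239417 [[-0.89258568 -0.45087673 -0.00098567]
 [-0.19797954  0.39389574 -0.89758022]
 [ 0.40508629 -0.80097211 -0.44085006]] [0.47009858 0.1373644  1.15830113]
top 420.21199638874396 420.21199638874396 276.8550087282781 200.71944329155764 [[-0.02503892 -0.99944296 -0.02206416]
 [-0.99255337  0.0274861  -0.11866898]
 [ 0.11920933  0.01892851 -0.9926887 ]] [0.08061998 0.50967933 0.91727263]
wrist 322.6277575952901 322.6277575952901 283.68528427882944 207.37892512265663 [[ 0.27581995 -0.96120669 -0.00224929]
 [-0.91489537 -0.26324702  0.3060514 ]
 [-0.29477078 -0.08235722 -0.95201233]] [-0.62243196 -0.0394174   0.38136073]
0.15 [ 0.17187923 -0.60053526  0.23071738] [ 0.09814919 -0.09832108  0.70064976 -0.69984971] 1.0039005806020633
```

View pics/scene0.png

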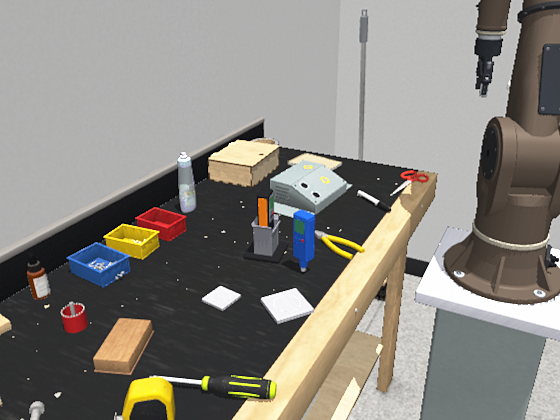

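View pics/top0.png

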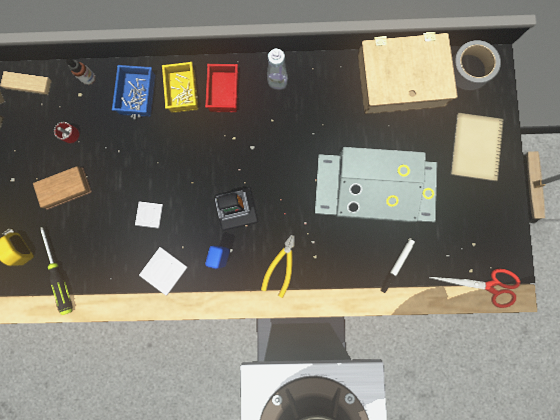

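View pics/wrist0.png

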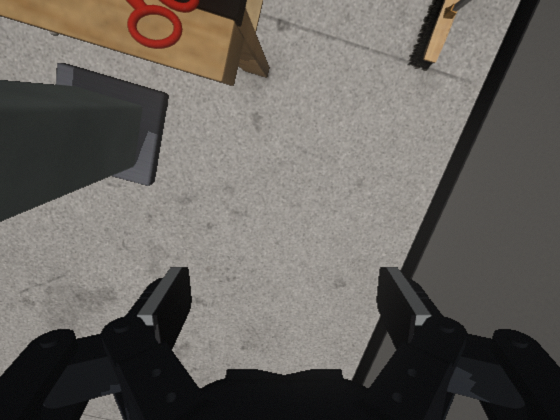

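The top view shows the black/orange gauge in its cradle at about (234,205), with a free-standing blue look-alike at (215,257). The rings are at (404,170) for the top, (392,201) for the slope and (428,194) for the flange. There are two candidate plates: (148,214), which is smaller, and (163,270), which is larger. I'll enlarge and measure these.

```bash
cat > h.py <<'E'
import numpy as np,cv2,pickle
def load(n): return pickle.load(open(f"pics/{n}.pkl","rb"))
def toplane(f,u,v,z):
    d=f["R"].T@np.array([(u-f["cx"])/f["fx"],(v-f["cy"])/f["fy"],1.]); c=-f["R"].T@f["t"]
    return c+d*(z-c[2])/d[2]
def proj(f,X):
    p=f["R"]@np.asarray(X,float)+f["t"]; return np.array([f["fx"]*p[0]/p[2]+f["cx"],f["fy"]*p[1]/p[2]+f["cy"]])
def crop(f,u0,v0,u1,v1,s,name):
    im=np.ascontiguousarray(f["image"][v0:v1,u0:u1,::-1]); cv2.imwrite(f"pics/{name}.png",cv2.resize(im,None,fx=s,fy=s,interpolation=cv2.INTER_CUBIC))
E
python3 - <<'E'
from h import *
t=load("top0")
crop(t,120,180,270,300,5,"c1"); crop(t,310,140,450,230,5,"c2"); crop(load("scene0"),190,140,360,330,3,"c3")
hsv=cv2.cvtColor(t["image"],cv2.COLOR_RGB2HSV)
m=cv2.inRange(hsv,(22,90,120),(35,255,255)); m[:, :315]=0;m[:,445:]=0;m[:140]=0;m[230:]=0
n,l,s,c=cv2.connectedComponentsWithStats(m)
for i in range(1,n):
  if s[i][4]>8:
    cs,_=cv2.findContours((l==i).astype(np.uint8),cv2.RETR_EXTERNAL,cv2.CHAIN_APPROX_NONE)
    print(s[i],c[i],cv2.fitEllipse(cs[0]), [toplane(t,*(cv2.fitEllipse(cs[0])[0]),z).round(4) for z in(.003,.05,.07)])
g=cv2.cvtColor(t["image"],cv2.COLOR_RGB2GRAY)
for (u0,v0,u1,v1) in [(125,190,172,240),(135,242,195,300)]:
    m=(g[v0:v1,u0:u1]>150).astype(np.uint8)
    cs,_=cv2.findContours(m,cv2.RETR_EXTERNAL,cv2.CHAIN_APPROX_NONE)
    r=cv2.minAreaRect(max(cs,key=cv2.contourArea)); b=cv2.boxPoints(r)+[u0,v0]
    P=np.array([toplane(t,*q,.008) for q in b]); print("plate",b.mean(0),P.mean(0),np.linalg.norm(np.roll(P,1,0)-P,axis=1))
E
```

```text
[398 165  12  11  63] [403.46031746 169.93650794] ((403.35491943359375, 169.98062133789062), (10.577165603637695, 11.402902603149414), 103.22005462646484) [array([ 0.579 , -0.2288,  0.003 ]), array([ 0.5702, -0.2153,  0.05  ]), array([ 0.5665, -0.2096,  0.07  ])]
[423 188  11  11  59] [428.         192.96610169] ((427.9519958496094, 192.96971130371094), (10.163783073425293, 10.703031539916992), 129.91639709472656) [array([ 0.5234, -0.282 ,  0.003 ]), array([ 0.5173, -0.2659,  0.05  ]), array([ 0.5148, -0.2591,  0.07  ])]
[386 195  12  12  67] [391.86567164 200.2238806 ] ((391.927490234375, 200.30145263671875), (10.450502395629883, 11.368578910827637), 63.69888687133789) [array([ 0.5086, -0.1982,  0.003 ]), array([ 0.5033, -0.1863,  0.05  ]), array([ 0.501 , -0.1811,  0.07  ])]
plate [148.24459648 214.11756921] [0.49148542 0.36672678 0.008     ] [0.05698121 0.05653245 0.05736733 0.05638572]
plate [164.5 273. ] [0.35604531 0.32795714 0.008     ] [0.11725611 0.13631903 0.1168353  0.13433487]
```

View pics/c1.png

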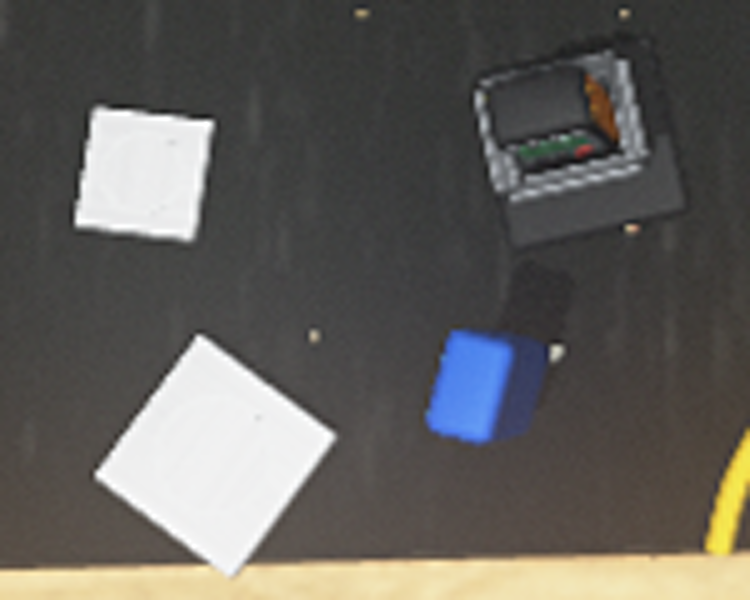

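View pics/c2.png

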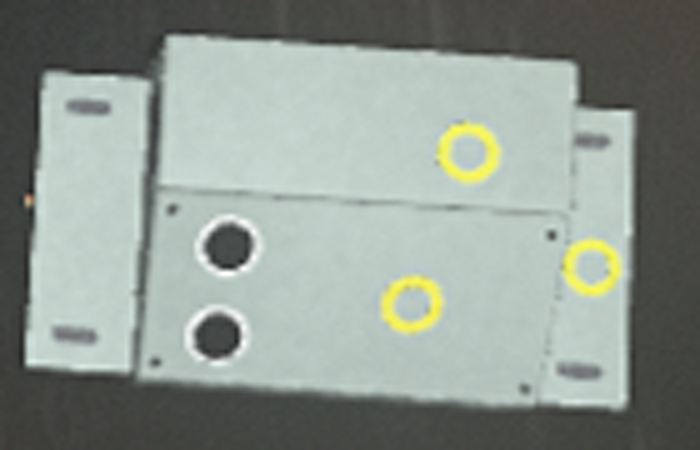

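View pics/c3.png

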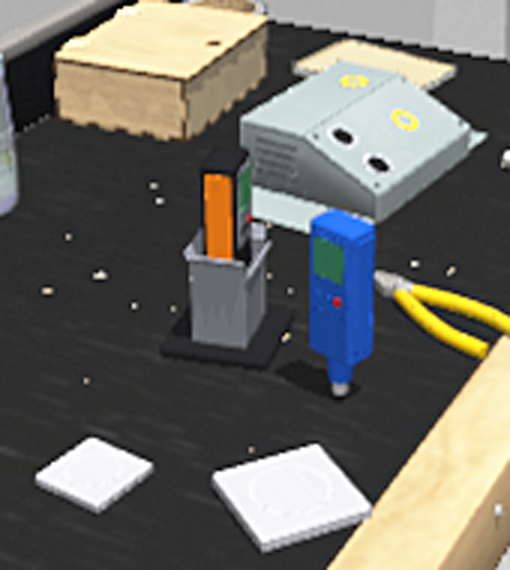

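Run:
```python
from h import *
t=load("top0");s=load("scene0")
crop(t,205,180,265,235,12,"c4"); crop(s,235,180,300,265,7,"c5")
B=[toplane(t,u,v,.006) for u,v in [(223,229.4),(257,221.4),(250,187.6)]]
print(np.round(B,4),np.linalg.norm(B[0]-B[1]),np.linalg.norm(B[1]-B[2]),(B[0]+B[2])/2, np.degrees(np.arctan2(*(B[2]-B[1])[[1,0]])))
# housing: crease and back edge and flange
c=lambda a:(310+a[0]/5,140+a[1]/5)
for a,b,z in [((157,187),(568,213),.07),((165,35),(577,63),.07),((138,380),(540,405),.03),((43,73),(26,366),.003),((634,112),(627,408),.003)]:
    P=toplane(t,*c(a),z);Q=toplane(t,*c(b),z);d=P-Q;print(P.round(4),Q.round(4),np.linalg.norm(d),np.degrees(np.arctan2(d[1],d[0])))
```

```text
[[0.4515 0.1935 0.006 ]
 [0.4679 0.1146 0.006 ]
 [0.5472 0.1294 0.006 ]] 0.08050305258196132 0.08063224839014299 [0.49934396 0.16143907 0.006     ] 10.570481470454537
[ 0.5541 -0.075   0.07  ] [ 0.5376 -0.2513  0.07  ] 0.1770854266792153 84.65740569255519
[ 0.6214 -0.0814  0.07  ] [ 0.6035 -0.2596  0.07  ] 0.17906970768414207 84.25459081089673
[ 0.4735 -0.0682  0.03  ] [ 0.4575 -0.2465  0.03  ] 0.17899885034411764 84.87787132706957
[ 0.6214 -0.0332  0.003 ] [ 0.4835 -0.0202  0.003 ] 0.1385404739715907 -5.355685299874733
[ 0.5946 -0.3073  0.003 ] [ 0.4568 -0.2944  0.003 ] 0.1384388711909414 -5.317457125553601
```

View pics/c4.png

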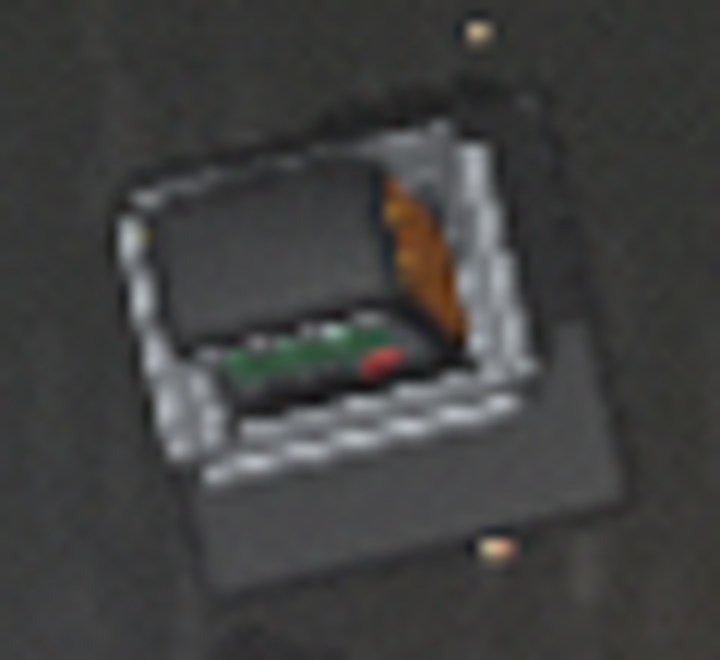

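View pics/c5.png

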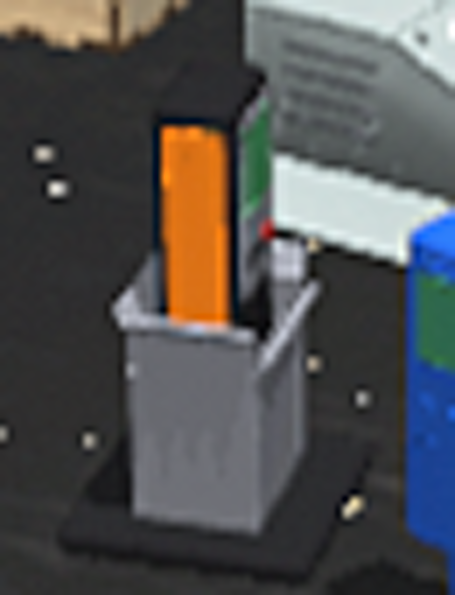

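```bash
cat > ov.py <<'E'
from h import *
import sys
x,y,yaw=map(float,sys.argv[1:4]); a=np.radians(yaw); name=sys.argv[4]
R=np.array([[np.cos(a),-np.sin(a),0],[np.sin(a),np.cos(a),0],[0,0,1]])
def box(hx,hy,z): return [np.array([x,y,0])+R@[sx*hx,sy*hy,z] for sx,sy in((1,1),(1,-1),(-1,-1),(-1,1))]
for f,(u0,v0,u1,v1),s,n in [(load("top0"),(205,180,265,235),12,"T"),(load("scene0"),(235,180,300,265),7,"S")]:
    im=cv2.resize(np.ascontiguousarray(f["image"][v0:v1,u0:u1,::-1]),None,fx=s,fy=s,interpolation=cv2.INTER_CUBIC)
    for P,c in [(box(.043,.043,0),(255,255,0)),(box(.014,.021,.156),(0,255,255)),(box(.0165,.0235,.084),(255,0,255))]:
        p=np.array([(proj(f,q)-[u0,v0]+.5)*s for q in P]).astype(np.int32)
        cv2.polylines(im,[p],True,c,1)
    cv2.imwrite(f"pics/{name}{n}.png",im)
a=cv2.imread(f"pics/{name}T.png");b=cv2.imread(f"pics/{name}S.png");b=cv2.copyMakeBorder(b,0,max(0,a.shape[0]-b.shape[0]),0,0,0)
o=np.hstack([a,b[:a.shape[0]]]);cv2.imwrite(f"pics/{name}.png",cv2.resize(o,None,fx=.68,fy=.68,interpolation=cv2.INTER_AREA))
E
python3 ov.py 0.5 0.161 11.5 o1
```

```text
(no output)
```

View pics/o1.png

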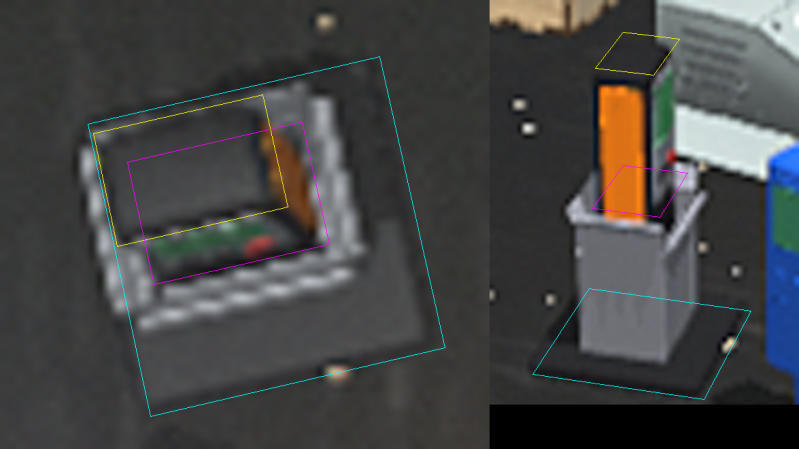

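```bash
cat >> h.py <<'E'
from scipy.spatial.transform import Rotation as Ro
HY=np.radians(-5.3); HC=np.array([0.5395,-0.1636,0]); HR=Ro.from_euler('z',HY).as_matrix()
def orient(yaw,flip=0,tilt=0.):
    "gauge frame: x=(cos yaw..), jaw axis along gauge y. tilt leans gauge z to its -x. returns quat wxyz, gauge R"
    G=Ro.from_euler('z',yaw).as_matrix()@Ro.from_euler('y',-tilt).as_matrix()
    y=-G[:,2]; z=G[:,1]*(-1 if flip else 1); x=np.cross(y,z)
    q=Ro.from_matrix(np.c_[x,y,z]).as_quat(); return q[[3,0,1,2]],G
E
python3 - <<'E'
from h import *
from plant import bot,solver
t=load("top0");s=load("scene0")
# slope
d=HR@[-np.sin(np.radians(26.565)),0,np.cos(np.radians(26.565))]
p0=HC+HR@[.005,0,.07]
c=-t["R"].T@t["t"]
def isec(f,u,v):
    c=-f["R"].T@f["t"]; r=f["R"].T@np.array([(u-f["cx"])/f["fx"],(v-f["cy"])/f["fy"],1.]); return c+r*(d@(p0-c))/(d@r)
ms=isec(t,391.93,200.3); mt=toplane(t,403.35,169.98,.07); mf=toplane(t,427.95,192.97,.003)
hsv=cv2.cvtColor(s["image"],cv2.COLOR_RGB2HSV); m=cv2.inRange(hsv,(20,70,120),(36,255,255)); m[:150]=0;m[200:]=0;m[:,:290]=0;m[:,350:]=0
n,l,st,ce=cv2.connectedComponentsWithStats(m)
print([(st[i][4],ce[i].round(1)) for i in range(1,n) if st[i][4]>5], "pred",proj(s,mt),proj(s,ms))
for k,p in zip("tsf",(mt,ms,mf)): print(k,p.round(4),(HR.T@(p-HC)).round(4))
print("blue",toplane(t,214,255,.14),)
for fl in (0,1):
  for nm,p,yw,ti in [("cr",(.5,.161,.112),np.radians(11.5),0),("zero",(.4915,.3667,.12),np.radians(11.5),0),("zero2",(.4915,.3667,.12),.3,0),("top",mt+[0,0,.1],HY,0),("slope",ms+d*.1,HY,np.radians(26.565)),("foot",mf+[0,0,.1],HY,0)]:
    j=solver.inverse_kinematics(np.array(p),orient(yw,fl,ti)[0]); print(fl,nm,None if j is None else np.round(j,2))
print(bot.current_wrist_force(),bot.current_joints())
E
```

```text
[(np.int32(25), array([307.8, 166.5])), (np.int32(30), array([324.6, 179.6]))] pred [308.0634337  166.59376684] [324.74166552 179.44565556]
t [ 0.5665 -0.2096  0.07  ] [ 0.0311 -0.0433  0.07  ]
s [ 0.5032 -0.1861  0.0505] [-0.034  -0.0258  0.0505]
f [ 0.5234 -0.282   0.003 ] [-0.0051 -0.1194  0.003 ]
blue [0.39419693 0.19175649 0.14      ]
0 cr [ 0.36  0.7  -1.14  1.89  0.74  1.05  0.67]
0 zero [-0.12  0.73 -0.98  1.67  0.67  1.11  0.48]
0 zero2 [-0.08  0.78 -1.07  1.67  0.74  1.15  0.53]
0 top [ 0.72  0.55 -0.67  1.66  0.38  1.07  1.41]
0 slope [ 0.94  0.24 -0.66  2.33  0.25  0.17  1.57]
0 foot [ 0.83  0.6  -0.63  1.75  0.43  0.93  1.5 ]
1 cr [ 0.06  0.5  -0.64  1.91  0.39  0.86 -2.15]
1 zero [-0.13  0.72 -0.95  1.67  0.65  1.1  -2.65]
1 zero2 [-0.12  0.73 -0.97  1.67  0.66  1.1  -2.56]
1 top [ 0.36  0.46 -0.13  1.69  0.07  0.99 -1.46]
1 slope [ 0.61  0.19 -0.28  2.36 -0.36  0.16 -0.98]
1 foot [ 0.44  0.52 -0.05  1.79  0.04  0.84 -1.29]
[-0.44790769  1.24858926 -0.0545008 ] [ 1.18939041  0.4350775   0.02496131  1.5738355  -0.01161989  1.1339819
 -0.07508842]
```

Run:
```python
from h import *
from plant import bot,solver,optics,hand
q,_=orient(np.radians(11.5),0)
bot.move_to(np.array([.5,.161,.29]),q)
f=optics.grab_frame("wrist");pickle.dump(f,open("pics/w1.pkl","wb"))
im=np.ascontiguousarray(f["image"][:,:,::-1])
a=np.radians(11.5);R=Ro.from_euler('z',a).as_matrix()
for hx,hy,z,c in [(.043,.043,0,(255,255,0)),(.014,.021,.156,(0,255,255)),(.0165,.0235,.084,(255,0,255))]:
    p=np.array([proj(f,np.array([.5,.161,0])+R@[sx*hx,sy*hy,z]) for sx,sy in((1,1),(1,-1),(-1,-1),(-1,1))]).astype(np.int32); cv2.polylines(im,[p],True,c,1)
cv2.imwrite("pics/w1.png",im)
print(bot.current_time(),bot.current_eef_pos(),bot.current_joints().round(2) if hasattr(bot.current_joints(),'round') else 0)
print(np.array([bot.current_wrist_force() for _ in range(5)]).round(2))
```

```text
3.125 [0.50031801 0.1601452  0.28978623] [ 0.39  0.44 -1.12  1.67  0.41  1.3   0.97]
[[-0.58 -0.81  0.07]
 [-0.58 -0.81  0.07]
 [-0.58 -0.81  0.07]
 [-0.58 -0.81  0.07]
 [-0.58 -0.81  0.07]]
```

View pics/w1.png

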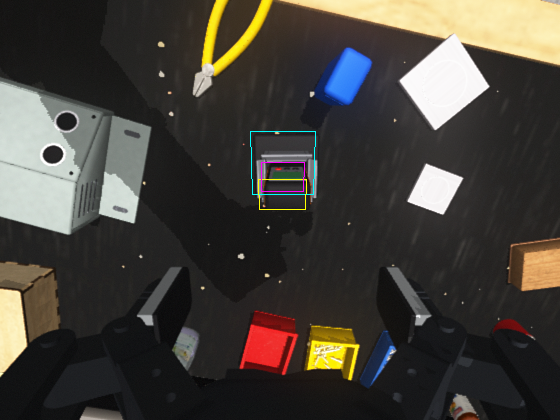

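The wrist view shows the gauge in its cradle at about (285,185). The blue look-alike is clear at (348,75) and the small plate is at (436,188). I'll zoom in on the overlay to refine the pose.

Run:
```python
from h import *
im=cv2.imread("pics/w1.png")[120:225,235:335]; raw=load("w1")["image"][120:225,235:335,::-1]
cv2.imwrite("pics/w1c.png",cv2.resize(np.hstack([raw,im]),None,fx=4,fy=4,interpolation=cv2.INTER_CUBIC))
```

```text
(no output)
```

View pics/w1c.png

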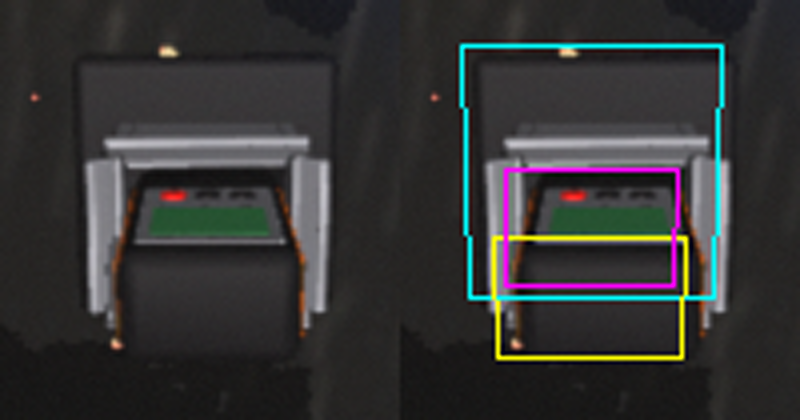

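Run:
```python
from h import *
from plant import bot,solver,optics,hand
q,_=orient(np.radians(11.5),0)
bot.move_l(np.array([.4995,.1645,.2]),vel=.12,rotation=q)
f=optics.grab_frame("wrist");pickle.dump(f,open("pics/w2.pkl","wb"))
cv2.imwrite("pics/w2.png",f["image"][:,:,::-1])
print(bot.current_time(),bot.current_eef_pos(),proj(f,bot.current_eef_pos()))
```

```text
4.075 [0.49992976 0.16489805 0.20083813] [280.0681817  267.67737922]
```

View pics/w2.png

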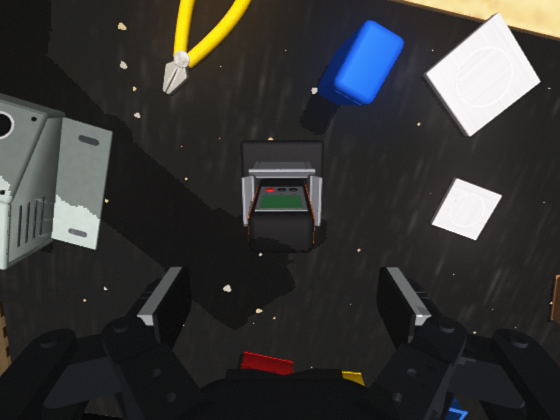

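Run:
```python
from h import *
f=load("w2")
R=Ro.from_euler('z',np.radians(11.5)).as_matrix()
for dx in(-.014,.014): print(proj(f,np.array([.4995,.1645,.156])+R@[dx,0,0]))
print(proj(f,np.array([.4995,.1645,0])+R@[-.043,0,0.]),proj(f,np.array([.4995,.1645,0])+R@[-.043,0,0.006]))
crop(f,230,130,340,270,4,"w2c")
```

```text
[280.20469995 211.14966428]
[280.3143445  252.64715818]
[281.49291943 137.57433872] [281.46197754 138.15778819]
```

View pics/w2c.png

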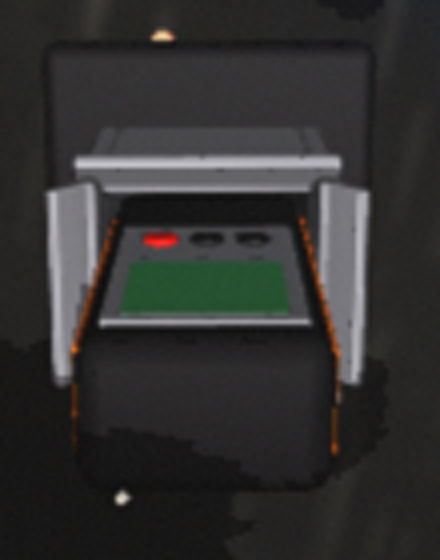

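Run:
```python
from h import *
from plant import bot,solver,optics,hand
q,_=orient(np.radians(11.5),0)
bot.move_l(np.array([.4992,.1648,.112]),vel=.08,rotation=q)
bot.dwell(.3)
f0=np.array(bot.current_wrist_force()); print(bot.current_eef_pos(),f0)
hand.grip(0.0); bot.dwell(.2)
p=bot.current_eef_pos(); print(bot.current_time(),p,bot.current_orientation(),bot.current_gripper_width(),bot.current_wrist_force()-f0)
pickle.dump((np.array(p),np.array(bot.current_orientation()),np.array(bot.current_joints())),open("grasp.pkl","wb"))
bot.move_l(np.array([.4992,.1648,.235]),vel=.1,rotation=q); bot.dwell(.2)
f=optics.grab_frame("wrist");pickle.dump(f,open("pics/w3.pkl","wb"))
cv2.imwrite("pics/w3.png",f["image"][:,:,::-1])
print(bot.current_time(),bot.current_eef_pos(),bot.current_gripper_width(),bot.current_wrist_force()-f0)
```

```text
[0.49932087 0.16480216 0.11221623] [-0.75359631  0.61913609  1.01576388]
6.3 [0.49924763 0.16478297 0.11209612] [-0.70351355  0.70358465  0.07088177 -0.07080327] 0.4821406528045266 [ 0.60482575 -1.4030582   2.44233461]
7.9333 [0.49907017 0.16477132 0.23468829] 0.48519905378183337 [ 0.18254229 -1.22679096 -3.03736386]
```

View pics/w3.png

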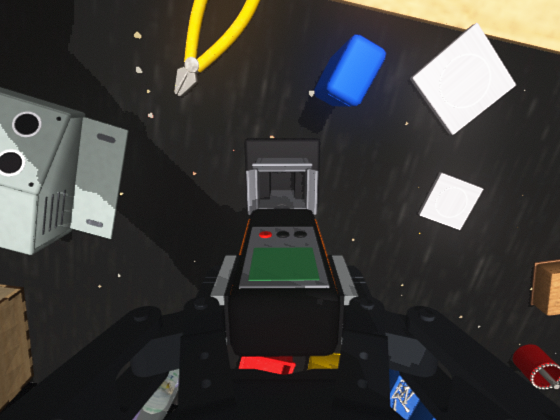

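The gauge is held straight, and the pocket below it is visibly empty at (283,185). Next is a force-guided zeroing on the small plate, which measures 57 mm against the larger one at well over 80 mm.

```bash
cat >> h.py <<'E'
L=0.096
def fn(bot,n,k=6):
    a=[]
    for _ in range(k): bot.dwell(.04); a.append(np.array(bot.current_wrist_force())@n)
    return np.mean(a),np.std(a)
def press(bot,S,n,q,L=L,goal=3.6,smin=-.0065):
    S=np.array(S);n=np.array(n)
    P=lambda s:S+n*(L+s)
    bot.move_l(P(.006),vel=.08,rotation=q); bot.dwell(.3)
    b,sd=fn(bot,n,8); print("base",round(b,2),round(sd,2))
    s=.001; log=[]
    bot.move_l(P(s),vel=.03,rotation=q)
    while True:
        f=fn(bot,n,3)[0]-b; act=(np.array(bot.current_eef_pos())-S)@n-L
        log.append((round(s*1e3,1),round(act*1e3,2),round(f,2)))
        if f>goal or s<=smin: break
        s-=.001; bot.move_l(P(s),vel=.02,rotation=q)
    bot.dwell(.5); print(log,"hold",fn(bot,n,4),bot.current_eef_pos())
    bot.move_l(P(.02),vel=.06,rotation=q); bot.dwell(.1)
    print("t",bot.current_time(), "grip",bot.current_gripper_width())
E
python3 - <<'E'
from h import *
from plant import bot,solver,optics,hand
q,_=orient(np.radians(11.5),0)
S=np.array([.4915,.3667,.008]); n=np.array([0,0,1.])
bot.move_l(S+n*.175,vel=.2,rotation=q)
print(bot.current_time())
press(bot,S,n,q)
f=optics.grab_frame("top");cv2.imwrite("pics/t4.png",f["image"][:,:,::-1])
E
```

```text
9.125
base -2.15 0.35
[(1.0, np.float64(0.98), np.float64(0.44)), (0.0, np.float64(0.03), np.float64(0.48)), (-1.0, np.float64(-0.88), np.float64(2.15)), (-2.0, np.float64(-1.96), np.float64(3.17)), (-3.0, np.float64(-2.97), np.float64(3.2)), (-4.0, np.float64(-3.96), np.float64(3.67))] hold (np.float64(1.4474072309640584), np.float64(0.5094319683703731)) [0.49152935 0.36667079 0.10000022]
t 14.4583 grip 0.4839845000059315
```

Run:
```python
from h import *
from plant import bot,solver,optics,hand
q,_=orient(HY,0)
S=np.array([.5665,-.2096,.07]); n=np.array([0,0,1.])
p=np.array(bot.current_eef_pos()); bot.move_l([p[0],p[1],.245],vel=.2)
bot.move_l([.5665,-.2096,.235],vel=.3,rotation=q)
print(bot.current_time(),bot.current_joints())
bot.move_l(S+n*(L+.02),vel=.1,rotation=q)
for c in("top","scene"):
    f=optics.grab_frame(c);cv2.imwrite(f"pics/{c}5.png",f["image"][:,:,::-1]);pickle.dump(f,open(f"pics/{c}5.pkl","wb"))
    print(proj(f,S+n*.02),proj(f,S))
crop(load("scene5"),260,60,360,220,4,"s5c"); crop(load("top5"),340,110,440,220,4,"t5c")
```

```text
17.35 [ 0.87744746  0.57172175 -0.95452381  1.56752796  0.48261073  1.25525697
  1.32637804]
[405.97502985 168.1753728 ] [403.36561571 169.97868305]
[308.17882313 160.13168458] [308.06772519 166.58980671]
```

View pics/s5c.png

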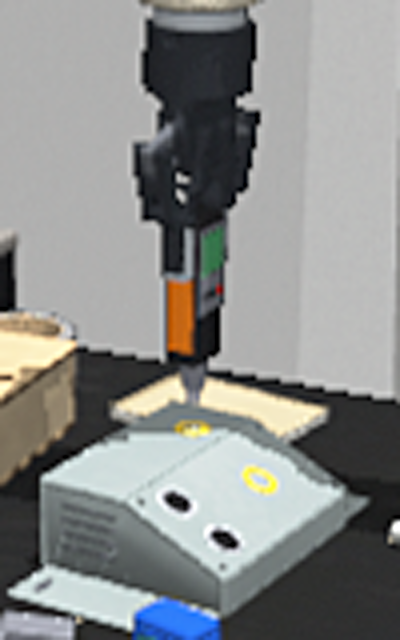

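View pics/t4.png

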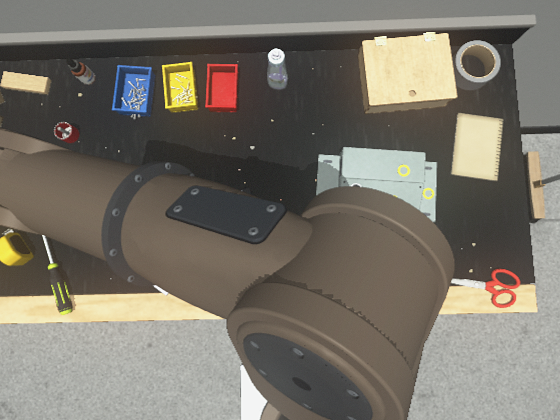

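The foot tip in the scene view is at about (307.8,161), against a predicted (308.2,160.1). It hangs right over the ring at (308.2,167), so I'll press now.

Run:
```python
from h import *
from plant import bot,solver,optics,hand
q,_=orient(HY,0); n=np.array([0,0,1.])
press(bot,[.5665,-.2096,.07],n,q)
# slope feasibility
T=np.radians(26.565); qs,G=orient(HY,0,T); ns=G[:,2]; S=np.array([.5032,-.1861,.0505])
for s in(.06,.02,0,-.007): print(s,solver.inverse_kinematics(S+ns*(L+s),qs))
```

```text
base -2.36 0.42
[(1.0, np.float64(0.98), np.float64(-0.06)), (0.0, np.float64(0.02), np.float64(0.26)), (-1.0, np.float64(-0.88), np.float64(2.71)), (-2.0, np.float64(-1.95), np.float64(3.24)), (-3.0, np.float64(-2.95), np.float64(3.17)), (-4.0, np.float64(-3.95), np.float64(3.83))] hold (np.float64(1.54590963880601), np.float64(0.36819421459046536)) [ 0.56650961 -0.20963197  0.16202655]
t 22.6833 grip 0.48219155652867113
0.06 [ 0.88181517  0.07358795 -0.51955923  2.31927789 -0.27776885  0.32267379
  2.09430529]
0.02 [ 1.28137944  0.28849548 -1.04920201  2.31045828  0.61288011  0.26814387
  1.22730332]
0 [ 1.13652895  0.30647423 -0.90698822  2.32143085  0.7214721   0.21854512
  1.11135803]
-0.007 [ 1.08415701  0.312268   -0.85358321  2.32512863  0.75984277  0.1996614
  1.07034686]
```

Run:
```python
from h import *
from plant import bot,solver,optics,hand
T=np.radians(26.565); qs,G=orient(HY,0,T); ns=G[:,2]; S=np.array([.5032,-.1861,.0505])
p=np.array(bot.current_eef_pos()); bot.move_l([p[0],p[1],.23],vel=.15)
bot.move_l(S+ns*(L+.05),vel=.15,rotation=qs)
bot.move_l(S+ns*(L+.02),vel=.1,rotation=qs)
print(bot.current_time(),bot.current_joints())
f=optics.grab_frame("scene");pickle.dump(f,open("pics/s6.pkl","wb"));print(proj(f,S+ns*.02),proj(f,S)); crop(f,260,60,380,220,4,"s6c")
```

```text
24.6583 [ 1.22424026  0.26603644 -0.9783973   2.311588    0.50585023  0.2495097
  1.32976811]
[327.74258231 174.24760876] [324.75075903 179.44849306]
```

View pics/s6c.png

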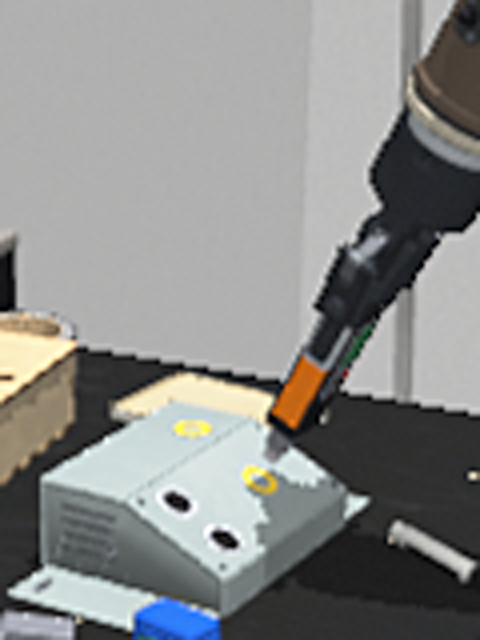

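The foot tip is at about (328,174.5), against a predicted (327.7,174.2), and the gauge stands square to the slope. I'll press.

Run:
```python
from h import *
from plant import bot,solver,optics,hand
T=np.radians(26.565); qs,G=orient(HY,0,T); ns=G[:,2]; S=np.array([.5032,-.1861,.0505])
press(bot,S,ns,qs)
print(bot.current_joints())
```

```text
base -1.84 0.51
[(1.0, np.float64(1.05), np.float64(-0.16)), (0.0, np.float64(0.01), np.float64(-0.17)), (-1.0, np.float64(-0.98), np.float64(1.68)), (-2.0, np.float64(-1.99), np.float64(2.28)), (-3.0, np.float64(-2.99), np.float64(2.35)), (-4.0, np.float64(-3.99), np.float64(3.17)), (-5.0, np.float64(-5.0), np.float64(3.62))] hold (np.float64(2.1746300661753657), np.float64(0.46342553672196324)) [ 0.46267852 -0.18239775  0.13189915]
t 29.6917 grip 0.4894771042272607
[ 1.22926721  0.26724264 -0.98200156  2.31328557  0.51610873  0.24918932
  1.31966212]
```

Run:
```python
from h import *
from plant import bot,solver,optics,hand
T=np.radians(26.565); qs,G=orient(HY,0,T); ns=G[:,2]; S0=np.array([.5032,-.1861,.0505])
q,_=orient(HY,0); n=np.array([0,0,1.]); S=np.array([.5234,-.282,.003])
bot.move_l(S0+ns*(L+.06),vel=.15,rotation=qs)
bot.move_l([.5234,-.282,.20],vel=.15,rotation=q)
print(bot.current_time(),bot.current_joints())
f=optics.grab_frame("scene");pickle.dump(f,open("pics/s7.pkl","wb"));print(proj(f,[.5234,-.282,.104]),proj(f,[.5234,-.282,.244])); crop(f,260,60,380,220,4,"s7c")
w=optics.grab_frame("wrist");cv2.imwrite("pics/w7.png",w["image"][:,:,::-1])
```

```text
31.3417 [ 1.00269721  0.57565893 -0.90914872  1.6400925   0.48585539  1.1688715
  1.45540877]
[331.80636383 150.16788527] [333.58255308 103.4493096 ]
```

View pics/s7c.png

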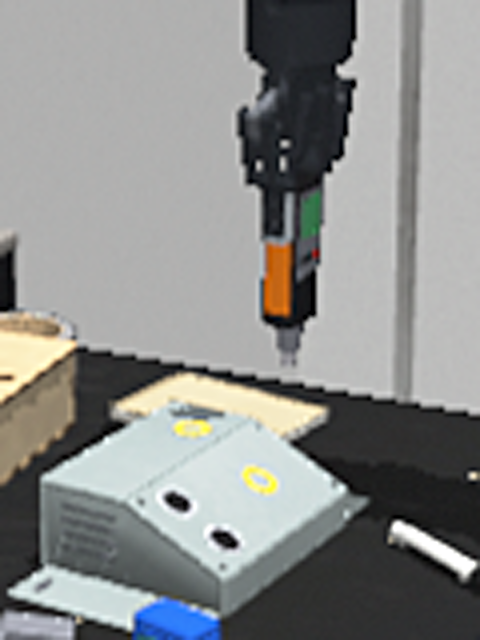

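View pics/w7.png

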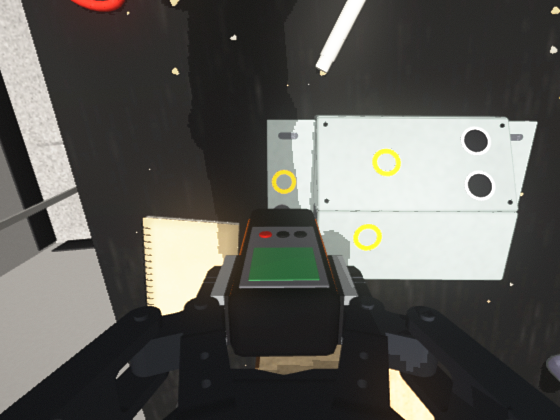

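The upright gauge's foot tip is at (332.2,150.5), against a predicted (331.8,150.2), so it has not slipped in the grip. The flange ring is clear at (285,182) in the wrist view, so I'll press.

Run:
```python
from h import *
from plant import bot,solver,optics,hand
q,_=orient(HY,0); n=np.array([0,0,1.]); S=np.array([.5234,-.282,.003])
f=optics.grab_frame("wrist"); hsv=cv2.cvtColor(f["image"],cv2.COLOR_RGB2HSV); m=cv2.inRange(hsv,(18,110,110),(35,255,255)); m[:160]=0;m[205:]=0;m[:,:265]=0;m[:,305:]=0
M=cv2.moments(m,True); print("ring by wrist",toplane(f,M["m10"]/M["m00"],M["m01"]/M["m00"],.003))
press(bot,S,n,q)
```

```text
ring by wrist [ 0.52461202 -0.27988938  0.003     ]
base -2.11 0.45
[(1.0, np.float64(0.96), np.float64(0.14)), (0.0, np.float64(-0.04), np.float64(-0.5)), (-1.0, np.float64(-0.87), np.float64(2.43)), (-2.0, np.float64(-1.97), np.float64(2.73)), (-3.0, np.float64(-3.0), np.float64(3.16)), (-4.0, np.float64(-3.96), np.float64(4.29))] hold (np.float64(2.0144439760113504), np.float64(0.24943439350420504)) [ 0.52341677 -0.282006    0.0950031 ]
t 37.0917 grip 0.47979863949595886
```

Run:
```python
from h import *
from plant import bot,solver,optics,hand
gp,gq,gj=pickle.load(open("grasp.pkl","rb"))
q,_=orient(np.radians(11.5),0); n=np.array([0,0,1.])
p=np.array(bot.current_eef_pos()); bot.move_l([p[0],p[1],.245],vel=.2)
bot.move_l([.4992,.1648,.245],vel=.25,rotation=q)
bot.move_l([.4992,.1648,.2],vel=.1,rotation=q); bot.dwell(.3)
print(bot.current_time(),bot.current_eef_pos(),fn(bot,n))
for c in("scene","wrist"):
    f=optics.grab_frame(c);cv2.imwrite(f"pics/{c}8.png",f["image"][:,:,::-1]);pickle.dump(f,open(f"pics/{c}8.pkl","wb"))
crop(load("scene8"),225,120,315,270,4,"s8c")
```

```text
40.7167 [0.49943543 0.16494325 0.20045459] (np.float64(-2.285581113430932), np.float64(0.287446045076704))
```

View pics/s8c.png

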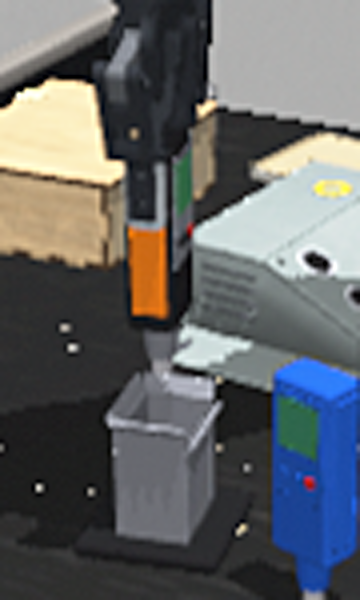

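View pics/wrist8.png

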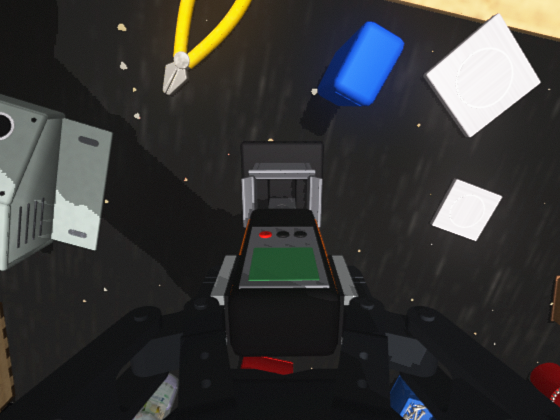

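The gauge hangs upright over the open pocket, with the same appearance in the grip as right after the pick. I'll insert it while watching the force.

Run:
```python
from h import *
from plant import bot,solver,optics,hand
q,_=orient(np.radians(11.5),0); n=np.array([0,0,1.])
b=np.array(bot.current_wrist_force())
ok=True
for z in (.16,.145,.13,.12,.115,.1125):
    bot.move_l([.4992,.1648,z],vel=.06,rotation=q); bot.dwell(.1)
    d=np.array(bot.current_wrist_force())-b; print(z,np.array(bot.current_eef_pos()).round(4),d.round(2))
    if np.linalg.norm(d)>10: ok=False;break
print(ok,bot.current_time())
if ok:
    hand.grip(1.0); bot.dwell(.2)
    bot.move_l([.4992,.1648,.20],vel=.12,rotation=q); bot.dwell(.1)
    print(bot.current_time(),bot.current_gripper_width(),np.array(bot.current_wrist_force()))
for c in("scene","wrist"):
    f=optics.grab_frame(c);cv2.imwrite(f"pics/{c}9.png",f["image"][:,:,::-1]);pickle.dump(f,open(f"pics/{c}9.pkl","wb"))
a=load("scene9")["image"][120:270,225:315,::-1];b=load("scene0")["image"][120:270,225:315,::-1]
cv2.imwrite("pics/s9c.png",cv2.resize(np.hstack([b,a]),None,fx=4,fy=4,interpolation=cv2.INTER_CUBIC))
a=load("wrist9")["image"][130:270,230:340,::-1];b=load("w2")["image"][130:270,230:340,::-1]
cv2.imwrite("pics/w9c.png",cv2.resize(np.hstack([b,a]),None,fx=3.5,fy=3.5,interpolation=cv2.INTER_CUBIC))
```

```text
0.16 [0.4995 0.165  0.1604] [ 0.86  0.69 -0.8 ]
0.145 [0.4992 0.1649 0.145 ] [-0.24  1.19 -0.22]
0.13 [0.4992 0.165  0.13  ] [-0.1  -0.08 -0.9 ]
0.12 [0.4992 0.1649 0.12  ] [ 1.04  0.87 -1.03]
0.115 [0.4992 0.1648 0.115 ] [-0.53  0.75 -0.59]
0.1125 [0.4992 0.1648 0.1125] [-0.53  0.25 -1.41]
True 44.1
45.7917 1.0009023928309373 [-0.37652904  0.54290262 -0.96039422]
```

View pics/s9c.png

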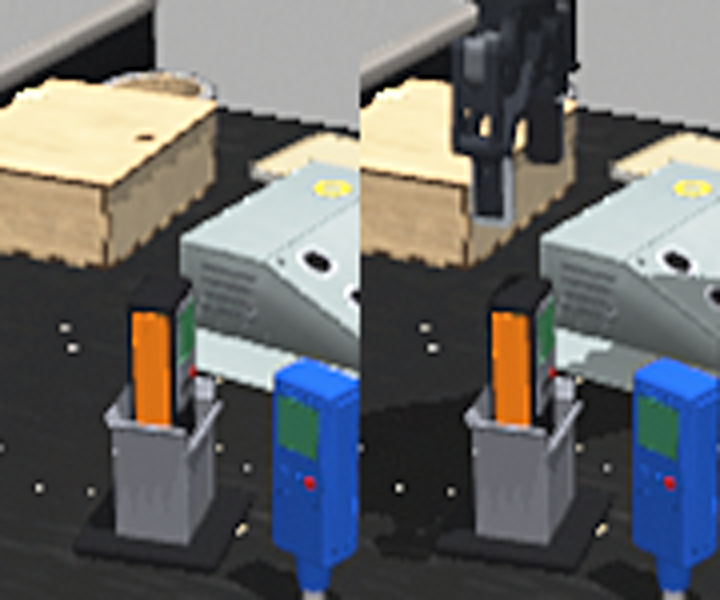

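View pics/w9c.png

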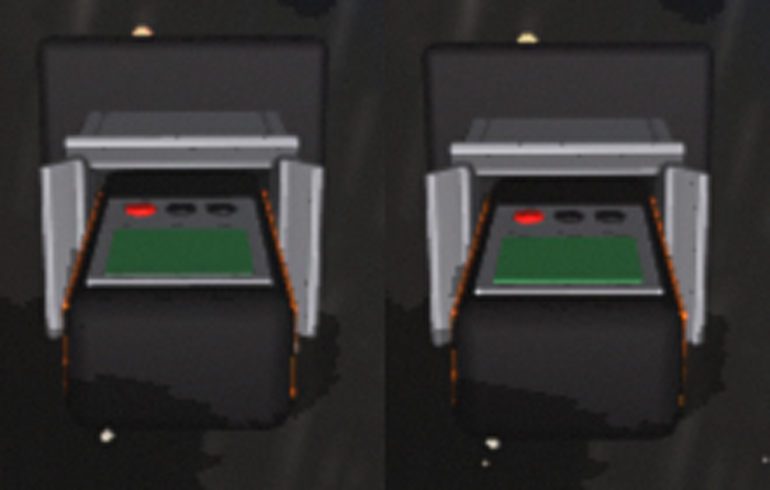

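The before/after pairs match. The gauge top sits at the same height, about (160,285) in both scene crops, upright in the pocket, and the gripper is open and clear of it. I'm handing in.

Run:
```python
from plant import bot
bot.hand_in(); print(bot.current_time())
```

```text
the job is handed in; nothing more can be done
the job is handed in; nothing more can be done
```

I zeroed the gauge on the smaller plate, took the three readings in sheet order (flat top, slope, flange), returned the gauge to its cradle and handed in at about 46 s of the 67 s. `hand_in` gives no verdict, so what follows rests on my own checks.

- **Presses:** each one went 4–5 mm past the expected contact point, at about 3.6–4.3 N on the averaged wrist readings. That matches the foot being half in. I held each press for at least half a second and then lifted clear.
- **Force disagreement:** the readings averaged at the end of each hold were lower, at 1.4–2.2 N, but those still include a sensor offset of about −2 N. With it removed they come to about 3.6–4.1 N. Sensor noise was about 0.5 N.
- **Foot position:** before each of the three readings the foot tip in the scene view lay within about 1 px (2–3 mm) of where I predicted. The wrist camera put the flange ring about 2.4 mm from the position I used, which came from the top camera. That is within the 8 mm tolerance.
- **Return to cradle:** insertion forces stayed under about 2 N. Before and after pictures show the gauge at the same height and upright, and the gripper was open about 4 cm above it at hand-in.

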